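# Load the chuck jaws on the gauging carriage and slide it home

## Task

Lay the red chuck jaw in the red lane and the blue chuck jaw in the blue lane of the gauging carriage, upright and flat on the lane floor, setting them down rather than dropping them in. Only when both lie in place, push the loaded carriage along its slide, away from you and under the dial gauges, until it clicks fully home past the spring detent, and let go. Leave the yellow jaw, the oil bottle, the steel hub and the spray can where they stand.

Things in the scene. Friction and masses are not known exactly. Their poses are not given: they have to be found in the camera images.
- fixture: gauging fixture, fixed, left or right on the table, at some yaw: dark steel base plate 12 mm thick, from x = -130 to +190 mm, y = -85 to +85 mm. Origin on the table top; x is the way the carriage slides home (away from the robot), z up. An orange detent housing, 44 mm high, stands at x = 110 mm, y = 104 to 130 mm
- carriage (a joint): slide of the aluminium carriage (deck 132 x 136 mm) along the fixture's x: 0 = rearmost, near the robot, 0.130 m = fully home at its end stop; starts at 0.010 to 0.045. It runs with 2 N; from 0.109 m a spring roller on its side resists with up to 8 N, past 0.121 m it snaps behind a brass bump and holds the carriage at 0.130
- red_lane (a point): centre of the floor of the red lane, an open tray on the carriage: inside 102 mm (x) by 40 mm (y), walls 18 mm high, floor 30 mm above the table. Axes as the fixture's. At fixture x = -40 mm + slide value, y = +42 mm; moves with the carriage
- blue_lane (a point): centre of the floor of the blue lane, same as the red one but at fixture y = -42 mm. A solid 44 mm wide rib, as high as the walls, parts the two lanes.
- push_plate (a point): middle of the rear face (towards the robot) of the black upright push plate at the carriage's rear edge: 10 mm thick (x), 60 mm wide (y), from 30 to 96 mm above the table. This point is 80 mm above the table, at fixture x = -112 mm + slide value, y = 0; axes as the fixture's; free space behind it
- bridge (a point): middle of the top of the grey bridge over the far end of the fixture, 190 mm above the table, at fixture x = 170 mm: 24 mm thick (x), 196 mm wide (y), on two posts. Two dial gauges reach back from it to fixture x = 106 mm; their tips are 93 mm above the table, clear of loaded jaws
- jaw_red: chuck jaw, loose, 0.35 kg: aluminium block 92 (x) x 30 (y) mm, 30 mm high, with a red step on top, 22 mm high (52 mm in all), 30 mm wide, from x = -46 to +10 mm. Origin: centre of the underside, z up; centre of mass at x = -6 mm. Starts on the black mat (4 mm thick) at any yaw. Goes in the red lane, either way round.
- jaw_blue: chuck jaw, loose, 0.35 kg: aluminium block 92 (x) x 30 (y) mm, 30 mm high, with a blue step on top, 22 mm high (52 mm in all), 30 mm wide, from x = -46 to +10 mm. Origin: centre of the underside, z up; centre of mass at x = -6 mm. Starts on the black mat (4 mm thick) at any yaw. Goes in the blue lane, either way round.
- jaw_yellow: chuck jaw, loose, 0.35 kg: aluminium block 92 (x) x 30 (y) mm, 30 mm high, with a yellow step on top, 22 mm high (52 mm in all), 30 mm wide, from x = -46 to +10 mm. Origin: centre of the underside, z up; centre of mass at x = -6 mm. Starts on the black mat (4 mm thick) at any yaw. Belongs to another chuck: leave it.
- oil_bottle: white oil bottle with a red cap, standing on the mat, 52 mm across, 140 mm high, loose; origin: centre of its underside. Leave it.
- hub: steel flanged hub standing on the mat, flange 60 mm across, neck 38 mm, 55 mm high, loose; origin: centre of its underside. Leave it.
- spray_can: green spray can standing on the table between mat and fixture, 54 mm across, 160 mm high, loose; origin: centre of its underside. Leave it.
Not all that is in view belongs to the job. Leave any green look-alike of the jaw_blue alone.

How it is judged:
By the outcome, as a careful person would: the job done as asked, in the order asked, and still so for the second after the job is handed in, with the robot touching nothing.
It also fails if it takes over 72 s, if anything falls off the work surface, if the arm or the gripper's body presses on something with over 40 N, if the wrist force passes 120 N, or if a joint passes its speed limit or range.

## Robot

A 6-joint arm with a two-finger parallel gripper is mounted at the origin on the work surface. World frame = base frame: x ahead of the robot, y to its left, z up, the work surface at z = 0. Lengths are in mm, angles in rad, forces in N, time in s.
With the tool pointing down it reaches from about 300 to 775 mm from the base axis. Payload 14.6 kg.
Tool frame: the origin (TCP) lies on the front face of the gripper's body, between the roots of the fingers; the fingertips stand 97 mm ahead of it and the grasp point (between the pads) lies 78 mm ahead of it; z points along the fingers, y is the direction in which the jaws open and shut (so a half turn about z gives the same grasp; the last joint's range is limited). The gripper opens to 94 mm and grips with 3 to 60 N. Pads are 16 mm wide; open, the fingers measure 119 mm over their backs; the gripper's body (75 mm by 177 mm) begins 78 mm behind the grasp point.
Start: joints at [-1.355, 0.3, 1.521, -0, 1.321, -0.067], TCP at [153.468, -528.145, 302.646] pointing down, gripper open.
Joint ranges: [-3.03, 3.03], [-0.79, 2.21], [0.23, 2.52], [-1.04, 4.18], [0, 3.07], [-2.55, 2.55]. Speed limits (rad/s): [2.22, 2.22, 2.57, 3.14, 3.14, 3.14].

## Interface

Orientations are given as [roll, pitch, yaw] about the fixed x, y, z axes, in that order (R = Rz(yaw) Ry(pitch) Rx(roll)).
In Python, from cell import manip, eyes, finder gives the robot as it stands.
- The arm moves only by the tool drive_tool, never from a script. Its argument "rows" is a list of rows, each an object with "offset": the shift along the tool's x, y, z in mm, a list of three; "spin": the turn about the tool's z in degrees; "jaw": the finger opening in mm, from 0 to 94. In form: [{"offset": [dx, dy, dz], "spin": spin, "jaw": jaw}, ...]. A call has 1 to 20 rows; each row shifts and turns the commanded pose from where the row before left it, along the tool's axes as they then stand; what a row does not reach is not made up. A row lasts 1/10 s, in which the tool goes at most 50 mm and 8.59 degrees, less where a joint would pass 70% of its speed; a pose out of reach is approached as far as the arm can. A call is refused whole if a number of a shift passes 50 or a number of a turn 8.59, either way. A call with a gripper value outside its range is refused whole. The fingers move at their own pace and stop on an object; "force" is the grip in N (left out, the last holds). Time passes only in rows, so rows that do not move let the fingers close. It gives the time, the measured TCP pose, the force and the opening at its end, in the units of the state.
- manip.read_state(): the state, without advancing time (a new reading comes with each control period).
- eyes.camera(name): name is "side" or "top" or "wrist"; returns a dict with "color" (480x640x3 uint8, blue, green, red), "depth" (480x640 float32, mm along the optical axis (not along the pixel's ray), 0 where there is no reading), "vfov" (degrees; the focal length in pixels is half the picture's height over the tangent of half this angle, whatever the lens; pixels are square), "cx", "cy" (the principal point, pixels), "rvec" (rotation vector, rad) and "tvec" (3), from world to camera coordinates, as OpenCV has them. Camera axes: x right, y down, z forward; pixel columns grow to the right and rows downward; lengths in mm; the calibration is good to about 2 mm. A picture is of the moment at which its call begins.
- manip.sign_off(): hands the job in, once; it reports no verdict.
Trained networks look in the newest picture that a camera, given by its name, has taken for a name from the list of things; names that differ only in an ending like _2 or _b are one class to them, and where a whole thing is asked for, a point or a joint stands for the part that bears it (a point fixed in the world has none). Each returns a list of dicts, best first, with "p" (0 to 1); they miss things now and then, are a little off and sometimes report something else, mostly with a low value. They report only what shows in the picture. A call takes as long as a camera call. They do not tell look-alikes from the thing itself.
- finder.find_in(camera, target): "uv" ([column, row] in pixels, amid what is visible of it).
The state is a dict: "clock": time; "joints": joint angles; "qd": joint speeds; "effort": joint torques, N m; "eef_pos": TCP position; "eef_rot": TCP orientation; "wrist_force": force on the tool from outside, world axes, zero at the start; "moment": the same for the moment, N m; "finger_gap": finger opening in mm.
Only numpy, scipy, OpenCV 4.12 (cv2) and the standard library are available. Lean on these libraries where they do the work, as an engineer would, in place of code of your own. Each camera call takes 0.05 s, during which the arm holds its last target. There are 200 camera calls.

## Working session

There is one attempt and no reset: what is moved stays moved. The work goes in short steps, Python scripts to look and compute and a tool call to move; the robot and the scene stay as the last step left them, time stands still between calls to the robot, and variables do not carry over. Pictures are saved under pics/ and viewed, about 8 in all and at most 12, crops included, and the job is handed in when it is done.

Besides the shell and the picture viewer there is one more tool, called after "Call:" by a JSON object that holds its "method" and its "body". drive_tool: Moves the arm, as the interface text tells. Its arguments: {"type":"object","properties":{"rows":{"type":"array","items":{"type":"object","properties":{"offset":{"type":"array","items":{"type":"number"}},"spin":{"type":"number"},"jaw":{"type":"number"}}}},"force":{"type":"number"}},"required":["rows"]}

```bash
ls; mkdir -p pics
cat > h.py <<'E'
import numpy as np,cv2
from cell import manip,eyes,finder
def cam(n):
    c=eyes.camera(n); c['R']=cv2.Rodrigues(np.array(c['rvec'],float))[0]; c['t']=np.array(c['tvec'],float).ravel()
    c['f']=240/np.tan(np.radians(c['vfov'])/2); return c
def world(c):
    v,u=np.mgrid[0:480,0:640]; d=c['depth']
    P=np.stack([(u-c['cx'])/c['f']*d,(v-c['cy'])/c['f']*d,d],-1)
    W=(P-c['t'])@c['R']; W[d==0]=np.nan; return W
def proj(c,p):
    q=np.atleast_2d(p)@c['R'].T+c['t']; return np.c_[q[:,0]/q[:,2]*c['f']+c['cx'],q[:,1]/q[:,2]*c['f']+c['cy']]
E
python3 - <<'E'
from h import *
print(manip.read_state())
for n in ['top','side']:
    c=cam(n); cv2.imwrite(f'pics/{n}0.png',c['color']); W=world(c); print(n,c['vfov'],c['cx'],c['cy'],-c['R'].T@c['t'])
    for t in ['jaw_red','jaw_blue','jaw_yellow','oil_bottle','hub','spray_can','push_plate','fixture','bridge','carriage']:
        for r in finder.find_in(n,t)[:3]:
            u,v=np.round(r['uv']).astype(int); print(t,round(r['p'],2),u,v,np.round(W[v,u]))
E
```

```text
pics
{'clock': 0.0, 'joints': array([-1.35461845e+00,  3.00486695e-01,  1.52157180e+00, -4.79886629e-06,
        1.32073975e+00, -6.66024187e-02]), 'qd': array([-0.00030638,  0.00057789,  0.00080636, -0.00025544, -0.00020592,
       -0.00055097]), 'effort': array([-3.65709147e-04, -5.31801331e+01, -3.52737486e+01,  7.08160177e-02,
        2.43837299e-02, -1.34947290e-04]), 'eef_pos': array([ 153.42678303, -528.00712278,  302.08164622]), 'eef_rot': array([-3.14038943e+00, -7.55976218e-05,  2.82781441e-01]), 'wrist_force': array([-0.55583025,  0.28991585, -0.65698319]), 'moment': array([0.01609631, 0.0074231 , 0.02249275]), 'finger_gap': 94.07697167506576}
top 45.896002282573704 317.31409342627427 238.40444860477035 [ 345.37917661   92.37294379 1314.96265842]
jaw_red 0.93 273 277 [469. 159.  55.]
jaw_blue 0.96 210 271 [481. 299.  55.]
jaw_blue 0.7 135 275 [470. 464.  55.]
jaw_blue 0.67 441 259 [ 515. -220.   47.]
oil_bottle 0.86 203 193 [647. 313. 103.]
oil_bottle 0.37 443 264 [ 504. -224.   50.]
oil_bottle 0.18 439 224 [ 603. -226.   13.]
hub 0.64 294 216 [619. 115.   6.]
hub 0.56 444
[... 273 characters left out ...]
ide 51.03544341716113 317.114628235153 237.39588802732862 [ -37.21332993  621.7305711  1097.88827514]
jaw_red 0.71 313 297 [461. 173.  41.]
jaw_red 0.24 368 257 [423.  30. 119.]
jaw_blue 0.95 260 325 [477. 324.  56.]
jaw_blue 0.86 205 370 [468. 482.  53.]
jaw_blue 0.64 368 320 [322. 122.  52.]
jaw_yellow 0.9 259 276 [597. 237.  43.]
jaw_yellow 0.72 217 275 [634. 331.  96.]
oil_bottle 0.97 217 276 [634. 332.  92.]
hub 0.57 287 254 [611. 135.  34.]
spray_can 0.79 367 256 [428.  28. 117.]
spray_can 0.73 403 211 [ 507. -203.   48.]
push_plate 0.72 408 209 [ 502. -219.   49.]
fixture 0.75 379 200 [ 602. -210.   12.]
bridge 0.92 383 197 [ 605. -231.    9.]
carriage 0.72 410 207 [ 504. -229.   49.]
```

View pics/top0.png

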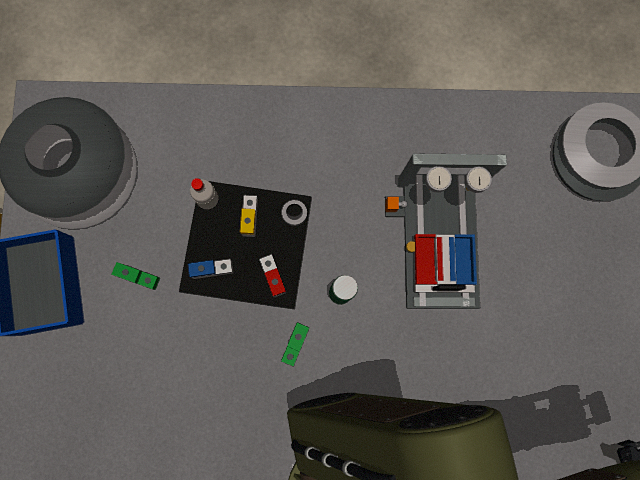

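View pics/side0.png

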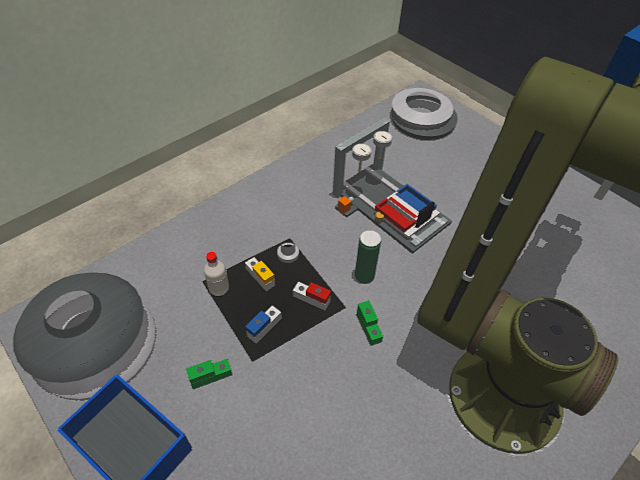

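Run:
```python
from h import *
c=cam('top');W=world(c);np.savez('top0.npz',W=W,col=c['color'])
X,Y,Z=W[...,0],W[...,1],W[...,2]
print('tablez',np.nanmedian(Z[330:350,150:250]),'mat',np.nanmedian(Z[230:250,210:235]))
vv,uu=np.mgrid[0:480,0:640]
def box(u0,u1,v0,v1): return (uu>=u0)&(uu<=u1)&(vv>=v0)&(vv<=v1)
def rect(m,name):
    p=W[m][:,:2].astype(np.float32); r=cv2.minAreaRect(p); print(name,len(p),np.round(r[0],1),np.round(r[1],1),round(r[2],2)); return cv2.boxPoints(r)
for n,b in [('red',(255,290,250,300)),('blue',(183,237,255,282))]:
    m=box(*b)
    rect(m&(Z>18),n+' all'); s=m&(Z>47); rect(s,n+' step'); k=m&(Z>22)&(Z<42); print(n,'step c',W[s].mean(0).round(1),'low c',W[k].mean(0).round(1),len(W[s]))
m=box(400,490,165,312)
print(rect(m&(Z>7)&(Z<17),'base'))
print(rect(m&box(400,490,225,312)&(Z>44)&(Z<52),'walls'))
print(rect(m&box(400,490,225,312)&(Z>40)&(Z<52),'walls40'))
p=m&(Z>85)&(Z<105)&box(400,490,260,312); print(rect(p,'plate'), W[p].mean(0))
for h in range(20,60,3):print(h,(m&box(400,490,225,312)&(Z>=h)&(Z<h+3)).sum(),end=' ')
cv2.imwrite('pics/crop1.png',np.hstack([cv2.resize(c['color'][180:310,170:300],(520,520),interpolation=2)[:,:400] if 0 else cv2.resize(c['color'][245:305,180:300],(480,240),interpolation=cv2.INTER_CUBIC)]))
cv2.imwrite('pics/crop2.png',cv2.resize(c['color'][150:315,380:510],(520,660))[:600])
```

```text
tablez 0.17847545968085557 mat 3.777153446301367
red all 546 [475.5 161.7] [91.7 30.1] 21.8
red step 345 [459.1 155.2] [56.4 30.1] 22.04
red step c [458.8 154.9  56.2] low c [499.5 171.1  34.1] 345
blue all 638 [489.8 301.6] [30.4 92.6] 9.23
blue step 357 [486.8 319.2] [30.2 57. ] 9.08
blue step c [486.8 318.6  55.7] low c [491.4 278.5  33.5] 357
base 3984 [ 566.  -238.9] [214.7 325.5] 88.52
[[ 400.57843 -342.0314 ]
 [ 725.9545  -350.45105]
 [ 731.5091  -135.7974 ]
 [ 406.133   -127.37775]]
walls 1249 [ 509.3 -230.4] [128.5 138.3] 0.72
[[ 444.2004  -162.04973]
 [ 445.93692 -300.3887 ]
 [ 574.47    -298.77527]
 [ 572.7335  -160.43631]]
walls40 1430 [ 509.3 -227.7] [128.9 143.5] 0.4
[[ 444.39655 -156.39459]
 [ 445.38696 -299.93948]
 [ 574.2475  -299.05038]
 [ 573.2571  -155.5055 ]]
plate 137 [ 448.4 -229.5] [ 8.9 59. ] 0.55
[[ 443.71375 -200.05307]
 [ 444.28198 -259.09064]
 [ 453.1366  -259.0054 ]
 [ 452.56836 -199.96783]] [ 448.28462678 -229.67866022   94.59148721]
20 313 23 161 26 403 29 730 32 469 35 177 38 77 41 159 44 350 47 605 50 372 53 62 56 10 59 11
```

View pics/crop1.png

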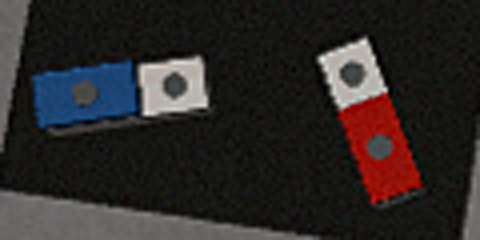

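Run:
```python
from h import *
d=np.load('top0.npz');W=d['W'];col=d['col'].astype(int);Z=W[...,2]
B,G,R=col[...,0],col[...,1],col[...,2]
vv,uu=np.mgrid[0:480,0:640]; m=(uu>=400)&(uu<490)&(vv>225)&(vv<312)
for n,k in [('red',(R>100)&(B<70)),('blue',(B>90)&(R<90))]:
    for a,b in [(26,34),(44,52)]:
        s=m&k&(Z>a)&(Z<b);p=W[s];r=cv2.minAreaRect(p[:,:2].astype(np.float32));print(n,a,len(p),np.round(r[0],1),np.round(r[1],1),round(r[2],2),np.percentile(p[:,:2],[1,99],axis=0).round(0).tolist())
# bridge top and base side edges
b=(uu>395)&(uu<515)&(vv>145)&(vv<185)&(Z>183)&(Z<197);r=cv2.minAreaRect(W[b][:,:2].astype(np.float32));print('bridge',r,b.sum(),cv2.boxPoints(r))
q=(uu>400)&(uu<490)&(vv>195)&(vv<312)&(Z>7)&(Z<17)
for sgn in (-1,1):
    e=[]
    for x in range(430,640,6):
        y=W[q&(abs(W[...,0]-x)<3)][:,1]; y=y[(y>-330)&(y<-135)]
        if len(y)>4:e.append((x,np.max(sgn*y)*sgn))
    e=np.array(e);f=np.polyfit(e[:,0],e[:,1],1);res=e[:,1]-np.polyval(f,e[:,0]);g=abs(res)<4;f=np.polyfit(e[g,0],e[g,1],1);print(sgn,np.degrees(f[0]),np.polyval(f,516),g.sum(),res.round(0)[:12])
p=W[q];print('rear x',np.percentile(p[:,0],[0.5,1,2]))
```

```text
red 26 593 [ 516.2 -177.2] [100.5  61.4] 1.58 [[469.0, -207.0], [566.0, -152.0]]
red 44 390 [ 516.6 -191.9] [112.8  59.8] 0.71 [[460.0, -222.0], [573.0, -163.0]]
blue 26 536 [ 517.5 -274.2] [100.3  35.8] 0.62 [[468.0, -291.0], [566.0, -257.0]]
blue 44 344 [ 516.6 -268.4] [114.9  61.3] 0.62 [[461.0, -299.0], [572.0, -238.0]]
bridge ((686.322998046875, -229.7529296875), (64.03877258300781, 196.9626922607422), 0.39546874165534973) 1135 [[ 653.62463 -131.49493]
 [ 654.98413 -328.45294]
 [ 719.02136 -328.01093]
 [ 717.66187 -131.05292]]
-1 0.3405475194140821 -314.44636270305824 35 [ 1. -0. -1. -1. -1.  2.  1.  1.  0.  0.  1. -1.]
1 0.4293141418502479 -145.40922707338186 32 [ 2.  1.  1.  2.  1.  0.  0.  0.  0.  0. -1. -0.]
rear x [406.26588695 406.69759611 407.89002078]
```

View pics/crop2.png

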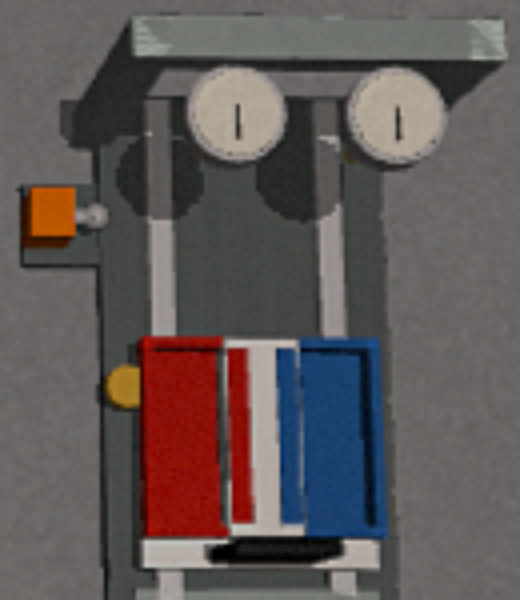

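Call:
{"method": "drive_tool", "body": {"rows": [{"offset": [0,0,0],"spin": -5.6,"jaw": 60},{"offset": [34.2,-32.6,0],"spin": 0,"jaw": 60},{"offset": [34.2,-32.6,0],"spin": 0,"jaw": 60},{"offset": [34.2,-32.6,0],"spin": 0,"jaw": 60},{"offset": [34.2,-32.6,0],"spin": 0,"jaw": 60},{"offset": [34.2,-32.6,0],"spin": 0,"jaw": 60},{"offset": [34.2,-32.6,0],"spin": 0,"jaw": 60},{"offset": [34.2,-32.6,0],"spin": 0,"jaw": 60},{"offset": [34.2,-32.6,0],"spin": 0,"jaw": 60},{"offset": [34.2,-32.6,0],"spin": 0,"jaw": 60},{"offset": [34.2,-32.6,0],"spin": 0,"jaw": 60},{"offset": [34.2,-32.6,0],"spin": 0,"jaw": 60},{"offset": [34.2,-32.6,0],"spin": 0,"jaw": 60},{"offset": [34.2,-32.6,0],"spin": 0,"jaw": 60},{"offset": [34.2,-32.6,0],"spin": 0,"jaw": 60},{"offset": [34.2,-32.6,0],"spin": 0,"jaw": 60},{"offset": [34.2,-32.6,0],"spin": 0,"jaw": 60},{"offset": [0,0,0],"spin": 0,"jaw": 60},{"offset": [0,0,0],"spin": 0,"jaw": 60}], "force": 30}}

```text
clock: 3.05
eef_pos: [467.7, 159.9, 302.2]
eef_rot: [-3.142, 0.001, 0.382]
wrist_force: [-0.5, -0.4, -0.7]
finger_gap: 60.0
```

```bash
cat > go.py <<'E'
import sys
from h import *
x,y,z,yw=map(float,sys.argv[1:5]); s=manip.read_state(); p=s['eef_pos']; a=s['eef_rot'][2]
def off(a): c,n=np.cos(a),np.sin(a);dx,dy=x-p[0],y-p[1];return np.round([c*dx+n*dy,n*dx-c*dy,p[2]-z],1)
sp=-((yw-np.degrees(a)+90)%180-90)
print('pos',p.round(1),'rot',np.degrees(s['eef_rot']).round(2),'t',round(s['clock'],2),'gap',s['finger_gap'].round(1),'F',s['wrist_force'].round(1),'q',s['joints'].round(2))
print('off now-yaw',off(a),'off target-yaw',off(a-np.radians(sp)),'spin',round(sp,2))
E
python3 go.py 468.1 158.7 127 21.8
python3 - <<'E'
from h import *
c=cam('wrist');W=world(c);cv2.imwrite('pics/w1.png',c['color'])
Z=W[...,2];m=(abs(W[...,0]-475)<60)&(abs(W[...,1]-162)<60)
for lo,hi in [(20,65),(47,65)]:
    p=W[m&(Z>lo)&(Z<hi)]; print(len(p))
    if len(p)>50: r=cv2.minAreaRect(p[:,:2].astype(np.float32)); print(r,p.mean(0))
E
```

```text
3007
((475.554931640625, 161.5335235595703), (92.38252258300781, 29.85675048828125), 21.275405883789062) [476.37680045 162.17092498  47.14183202]
1810
((458.86065673828125, 155.0292205810547), (56.54597473144531, 29.851438522338867), 21.240598678588867) [460.15494257 155.72081593  55.68763759]Traceback (most recent call last):
  File "go.py", line 6, in <module>
    print('pos',p.round(1),'rot',np.degrees(s['eef_rot']).round(2),'t',round(s['clock'],2),'gap',s['finger_gap'].round(1),'F',s['wrist_force'].round(1),'q',s['joints'].round(2))
                                                                                                 ^^^^^^^^^^^^^^^^^^^^^
AttributeError: 'float' object has no attribute 'round'
```

Call:
{"method": "drive_tool", "body": {"rows": [{"offset": [0,1.2,0],"spin": 0.6,"jaw": 60},{"offset": [0,0,40],"spin": 0,"jaw": 60},{"offset": [0,0,45],"spin": 0,"jaw": 60},{"offset": [0,0,40],"spin": 0,"jaw": 60},{"offset": [0,0,25],"spin": 0,"jaw": 60},{"offset": [0,0,15],"spin": 0,"jaw": 60},{"offset": [0,0,10],"spin": 0,"jaw": 60},{"offset": [0,0,0],"spin": 0,"jaw": 25},{"offset": [0,0,0],"spin": 0,"jaw": 20},{"offset": [0,0,0],"spin": 0,"jaw": 20},{"offset": [0,0,0],"spin": 0,"jaw": 20},{"offset": [0,0,0],"spin": 0,"jaw": 20},{"offset": [0,0,0],"spin": 0,"jaw": 20},{"offset": [0,0,0],"spin": 0,"jaw": 20}], "force": 35}}

```text
clock: 4.5
eef_pos: [468.5, 158.4, 128.4]
eef_rot: [3.141, -0.001, 0.37]
wrist_force: [-1.7, 0.6, 6.8]
finger_gap: 29.9
```

```bash
sed -i "s/s\['finger_gap'\].round(1)/round(float(s['finger_gap']),1)/" go.py; python3 go.py 468.1 158.7 127 21.3
```

```text
pos [468.5 158.4 128.4] rot [ 1.7999e+02 -7.0000e-02  2.1200e+01] t 4.5 gap 29.9 F [-1.7  0.6  6.8] q [0.25 0.4  1.83 0.   0.9  1.45]
off now-yaw [-0.3 -0.4  1.4] off target-yaw [-0.3 -0.4  1.4] spin -0.1
```

Call:
{"method": "drive_tool", "body": {"rows": [{"offset": [0,0,-15],"spin": 0,"jaw": 20},{"offset": [0,0,-30],"spin": 0,"jaw": 20},{"offset": [0,0,-40],"spin": 0,"jaw": 20},{"offset": [0,0,-40],"spin": 0,"jaw": 20},{"offset": [0,0,-35],"spin": 6.9,"jaw": 20},{"offset": [0,0,-15],"spin": 6.9,"jaw": 20},{"offset": [0,0,0],"spin": 7.0,"jaw": 20},{"offset": [2.7,23.3,0],"spin": 0,"jaw": 20},{"offset": [4.7,43.3,0],"spin": 0,"jaw": 20},{"offset": [4.7,43.3,0],"spin": 0,"jaw": 20},{"offset": [4.7,43.3,0],"spin": 0,"jaw": 20},{"offset": [4.7,43.3,0],"spin": 0,"jaw": 20},{"offset": [4.7,43.3,0],"spin": 0,"jaw": 20},{"offset": [4.7,43.3,0],"spin": 0,"jaw": 20},{"offset": [4.7,43.3,0],"spin": 0,"jaw": 20},{"offset": [2.0,20.0,0],"spin": 0,"jaw": 20},{"offset": [0,0,0],"spin": 0,"jaw": 20},{"offset": [0,0,0],"spin": 0,"jaw": 20},{"offset": [0,0,0],"spin": 0,"jaw": 20}]}}

```text
clock: 6.4
eef_pos: [508.2, -186.9, 302.5]
eef_rot: [-3.141, 0.0, 0.008]
wrist_force: [0.2, 0.1, -4.0]
finger_gap: 30.2
```

```bash
python3 go.py 508.8 -188 155 0.4
python3 - <<'E'
from h import *
c=cam('wrist');W=world(c);np.savez('w2.npz',W=W,col=c['color']);cv2.imwrite('pics/w2.png',c['color'])
E
```

```text
pos [ 508.2 -186.9  302.5] rot [-1.7998e+02  3.0000e-02  4.6000e-01] t 6.4 gap 30.2 F [ 0.2  0.1 -4. ] q [-0.42  0.28  1.55  0.    1.32  1.14]
off now-yaw [  0.6   1.1 147.5] off target-yaw [  0.6   1.1 147.5] spin 0.06
```

View pics/w2.png

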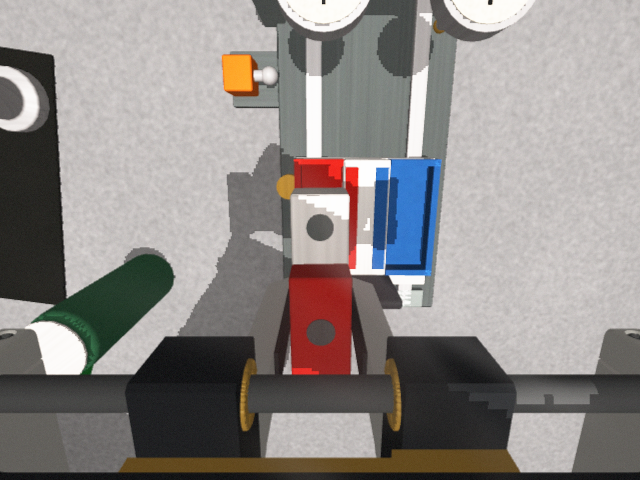

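Run:
```python
from h import *
d=np.load('w2.npz');W=d['W'];col=d['col'].astype(int);Z=W[...,2]
B,G,R=col[...,0],col[...,1],col[...,2]
vv,uu=np.mgrid[0:480,0:640]
def rect(m,n):
    p=W[m];r=cv2.minAreaRect(p[:,:2].astype(np.float32));print(n,len(p),np.round(r[0],1),np.round(r[1],1),round(r[2],2),np.percentile(p,[1,99],axis=0).round(1).tolist())
rect((uu>285)&(uu<355)&(vv>185)&(vv<262)&(Z>195)&(Z<222),'jaw low')
rect((uu>285)&(uu<355)&(vv>270)&(vv<340)&(Z>220)&(Z<245),'jaw step')
m=(uu>275)&(uu<450)&(vv>150)&(vv<300)
bl=(B>90)&(R<90)
rect(m&bl&(Z>27)&(Z<33),'blue floor'); rect(m&bl&(Z>46)&(Z<51),'blue walls')
rect(m&(Z>45.5)&(Z<51),'all walls')
```

```text
jaw low 4122 [ 544.1 -186.9] [36.1 30.1] 1.08 [[526.7, -201.5, 198.3], [561.9, -172.3, 209.6]]
jaw step 4587 [ 510.  -187.2] [33.7 33.2] 89.82 [[494.1, -202.5, 221.6], [526.1, -172.3, 241.4]]
blue floor 3591 [ 515.4 -274.4] [101.2  37.5] 0.42 [[465.7, -292.3, 28.7], [565.7, -256.1, 32.1]]
blue walls 2447 [ 516.4 -268.8] [113.6  60.4] 0.42 [[460.3, -298.3, 46.2], [572.4, -238.9, 50.2]]
all walls 6525 [ 513.1 -231.1] [119.6 136.6] 0.44 [[459.5, -298.2, 46.0], [572.8, -164.4, 50.2]]
```

Call:
{"method": "drive_tool", "body": {"rows": [{"offset": [0,1.7,25],"spin": 0,"jaw": 20},{"offset": [0,0,40],"spin": 0,"jaw": 20},{"offset": [0,0,35],"spin": 0,"jaw": 20},{"offset": [0,0,20],"spin": 0,"jaw": 20},{"offset": [0,0,10],"spin": 0,"jaw": 20},{"offset": [0,0,8],"spin": 0,"jaw": 20},{"offset": [0,0,6],"spin": 0,"jaw": 20},{"offset": [0,0,0],"spin": 0,"jaw": 20},{"offset": [0,0,0],"spin": 0,"jaw": 20},{"offset": [0,0,0],"spin": 0,"jaw": 20}]}}

```text
clock: 7.45
eef_pos: [508.5, -189.7, 159.4]
eef_rot: [3.141, -0.001, 0.007]
wrist_force: [0.3, 0.2, -4.7]
finger_gap: 29.7
```

```bash
python3 go.py 508.5 -188.6 154.4 0.4
```

```text
pos [ 508.5 -189.7  159.4] rot [ 1.7997e+02 -6.0000e-02  4.0000e-01] t 7.45 gap 29.7 F [ 0.3  0.2 -4.7] q [-0.42  0.45  1.68  0.    1.01  1.14]
off now-yaw [-0.  -1.1  5. ] off target-yaw [-0.  -1.1  5. ] spin 0.0
```

Call:
{"method": "drive_tool", "body": {"rows": [{"offset": [0,-0.7,2],"spin": 0,"jaw": 20},{"offset": [0,0,1],"spin": 0,"jaw": 20},{"offset": [0,0,1],"spin": 0,"jaw": 20},{"offset": [0,0,0],"spin": 0,"jaw": 20},{"offset": [0,0,0],"spin": 0,"jaw": 20}]}}

```text
clock: 7.95
eef_pos: [508.3, -188.9, 154.6]
eef_rot: [-3.142, 0.0, 0.007]
wrist_force: [-0.6, 0.0, -5.1]
finger_gap: 29.9
```

Call:
{"method": "drive_tool", "body": {"rows": [{"offset": [0,0,0.7],"spin": 0,"jaw": 20},{"offset": [0,0,0],"spin": 0,"jaw": 20},{"offset": [0,0,0],"spin": 0,"jaw": 20}]}}

```text
clock: 8.25
eef_pos: [508.5, -188.9, 154.4]
eef_rot: [3.141, -0.001, 0.007]
wrist_force: [-1.1, 2.0, 4.2]
finger_gap: 29.8
```

Call:
{"method": "drive_tool", "body": {"rows": [{"offset": [0,0,0],"spin": 0,"jaw": 35},{"offset": [0,0,0],"spin": 0,"jaw": 45},{"offset": [0,0,0],"spin": 0,"jaw": 50},{"offset": [0,0,0],"spin": 0,"jaw": 50},{"offset": [0,0,-15],"spin": 0,"jaw": 50},{"offset": [0,0,-45],"spin": 0,"jaw": 50},{"offset": [0,0,-45],"spin": 0,"jaw": 50},{"offset": [0,0,-45],"spin": 0,"jaw": 50},{"offset": [0,0,0],"spin": 0,"jaw": 50}]}}

```text
clock: 9.15
eef_pos: [509.3, -189.3, 310.1]
eef_rot: [3.138, -0.009, 0.007]
wrist_force: [0.6, 0.2, -0.7]
finger_gap: 50.2
```

Call:
{"method": "drive_tool", "body": {"rows": [{"offset": [-1.5,-25.3,0],"spin": 0,"jaw": 60},{"offset": [-1.5,-45.3,0],"spin": 0,"jaw": 60},{"offset": [-1.5,-45.3,0],"spin": 0,"jaw": 60},{"offset": [-1.5,-45.3,0],"spin": 0,"jaw": 60},{"offset": [-1.5,-45.3,0],"spin": 0,"jaw": 60},{"offset": [-1.5,-45.3,0],"spin": 0,"jaw": 60},{"offset": [-1.5,-45.3,0],"spin": 0,"jaw": 60},{"offset": [-1.5,-45.3,0],"spin": 0,"jaw": 60},{"offset": [-1.5,-45.3,0],"spin": 0,"jaw": 60},{"offset": [-1.5,-45.3,0],"spin": 0,"jaw": 60},{"offset": [-1.5,-45.3,0],"spin": 0,"jaw": 60},{"offset": [0,-20,0],"spin": 0,"jaw": 60},{"offset": [0,0,0],"spin": 0,"jaw": 60}]}}

```text
clock: 10.45
eef_pos: [487.6, 311.5, 302.7]
eef_rot: [3.141, 0.001, 0.01]
wrist_force: [0.2, -1.1, -0.4]
finger_gap: 59.7
```

Call:
{"method": "drive_tool", "body": {"rows": [{"offset": [0,0,0],"spin": -8.5,"jaw": 60},{"offset": [0,0,0],"spin": -8.5,"jaw": 60},{"offset": [0,0,0],"spin": -8.5,"jaw": 60},{"offset": [0,0,0],"spin": -8.5,"jaw": 60},{"offset": [0,0,0],"spin": -8.5,"jaw": 60},{"offset": [0,0,0],"spin": -8.5,"jaw": 60},{"offset": [0,0,0],"spin": -8.5,"jaw": 60},{"offset": [0,0,0],"spin": -8.5,"jaw": 60},{"offset": [0,0,0],"spin": -8.5,"jaw": 60},{"offset": [0,0,0],"spin": -8.5,"jaw": 60},{"offset": [0,0,0],"spin": -8.5,"jaw": 60},{"offset": [0,0,0],"spin": -5.3,"jaw": 60},{"offset": [0,0,0],"spin": 0,"jaw": 60},{"offset": [0,0,0],"spin": 0,"jaw": 60}]}}

```text
clock: 11.85
eef_pos: [488.4, 308.6, 303.7]
eef_rot: [-3.141, 0.0, 1.728]
wrist_force: [-0.3, -0.3, 0.0]
finger_gap: 60.0
```

```bash
python3 go.py 488.5 309.5 128.4 99.2
python3 - <<'E'
from h import *
c=cam('wrist');W=world(c)
Z=W[...,2];m=(abs(W[...,0]-490)<60)&(abs(W[...,1]-302)<60)
for lo,hi in [(20,65),(47,65)]:
    p=W[m&(Z>lo)&(Z<hi)]; r=cv2.minAreaRect(p[:,:2].astype(np.float32)); print(len(p),r,p.mean(0))
c=cam('top');W=world(c);cv2.imwrite('pics/top3.png',cv2.resize(c['color'][210:315,390:500],(440,420)))
Z=W[...,2];m=(abs(W[...,0]-516)<60)&(abs(W[...,1]+188)<30)
p=W[m&(Z>55)];r=cv2.minAreaRect(p[:,:2].astype(np.float32)); print(len(p),r,p.mean(0),np.percentile(p[:,2],[5,30,50,95]))
E
```

```text
pos [488.4 308.6 303.7] rot [-1.7998e+02  1.0000e-02  9.8990e+01] t 11.85 gap 60.0 F [-0.3 -0.3  0. ] q [ 0.5   0.36  1.44 -0.    1.34  0.34]
off now-yaw [  0.8   0.2 175.3] off target-yaw [  0.8   0.2 175.3] spin -0.21
2699 ((489.345947265625, 302.2844543457031), (29.91105842590332, 91.97855377197266), 9.573674201965332) [488.41577923 308.28354276  48.7946352 ]
1849 ((486.3280944824219, 320.39300537109375), (29.913312911987305, 55.01874923706055), 9.46133804321289) [486.39809838 321.22469133  55.63786551]
607 ((520.35595703125, -191.21116638183594), (101.55802154541016, 45.42949295043945), 7.029508113861084) [ 512.16575645 -187.23508122   73.81350542] [57.52200313 62.92540733 79.62353477 85.5925575 ]
```

View pics/top3.png

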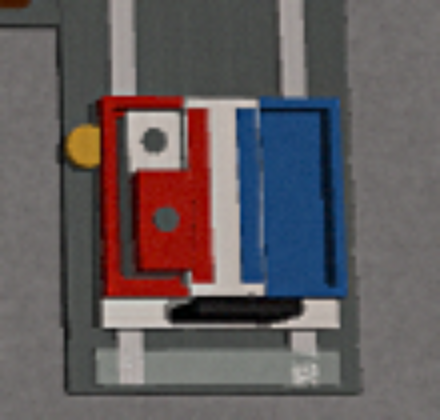

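Call:
{"method": "drive_tool", "body": {"rows": [{"offset": [1.4,0,0],"spin": -0.5,"jaw": 60},{"offset": [0,0,40],"spin": 0,"jaw": 60},{"offset": [0,0,45],"spin": 0,"jaw": 60},{"offset": [0,0,40],"spin": 0,"jaw": 60},{"offset": [0,0,25],"spin": 0,"jaw": 60},{"offset": [0,0,15],"spin": 0,"jaw": 60},{"offset": [0,0,9],"spin": 0,"jaw": 60},{"offset": [0,0,0],"spin": 0,"jaw": 25},{"offset": [0,0,0],"spin": 0,"jaw": 20},{"offset": [0,0,0],"spin": 0,"jaw": 20},{"offset": [0,0,0],"spin": 0,"jaw": 20},{"offset": [0,0,0],"spin": 0,"jaw": 20},{"offset": [0,0,0],"spin": 0,"jaw": 20},{"offset": [0,0,0],"spin": 0,"jaw": 20}]}}

```text
clock: 13.35
eef_pos: [488.4, 310.9, 130.8]
eef_rot: [3.14, -0.0, 1.74]
wrist_force: [-0.5, -0.6, 6.0]
finger_gap: 30.0
```

```bash
python3 go.py 488.1 310.1 128.4 99.5
```

```text
pos [488.4 310.9 130.8] rot [ 1.7992e+02 -3.0000e-02  9.9700e+01] t 13.35 gap 30.0 F [-0.5 -0.6  6. ] q [0.5  0.56 1.59 0.   1.   0.33]
off now-yaw [-0.7 -0.4  2.4] off target-yaw [-0.7 -0.4  2.4] spin 0.2
```

Call:
{"method": "drive_tool", "body": {"rows": [{"offset": [0,0,-15],"spin": 0,"jaw": 20},{"offset": [0,0,-30],"spin": 0,"jaw": 20},{"offset": [0,0,-40],"spin": 0,"jaw": 20},{"offset": [0,0,-40],"spin": 0,"jaw": 20},{"offset": [0,0,-35],"spin": 0,"jaw": 20},{"offset": [0,0,-15],"spin": 4.5,"jaw": 20},{"offset": [0,0,0],"spin": 8.5,"jaw": 20},{"offset": [0,0,0],"spin": 8.5,"jaw": 20},{"offset": [0,0,0],"spin": 8.5,"jaw": 20},{"offset": [0,0,0],"spin": 8.5,"jaw": 20},{"offset": [0,0,0],"spin": 8.5,"jaw": 20},{"offset": [0,0,0],"spin": 8.5,"jaw": 20},{"offset": [0,0,0],"spin": 8.5,"jaw": 20},{"offset": [0,0,0],"spin": 8.5,"jaw": 20},{"offset": [0,0,0],"spin": 8.5,"jaw": 20},{"offset": [0,0,0],"spin": 8.5,"jaw": 20},{"offset": [0,0,0],"spin": 6.0,"jaw": 20},{"offset": [0,0,0],"spin": 3.8,"jaw": 20},{"offset": [0,0,0],"spin": 0,"jaw": 20}]}}

```text
clock: 15.25
eef_pos: [487.8, 310.5, 305.4]
eef_rot: [3.141, 0.0, 0.006]
wrist_force: [0.4, 0.2, -4.6]
finger_gap: 29.9
```

```bash
python3 go.py 525 -272.8 308 0.4
```

```text
pos [487.8 310.5 305.4] rot [1.7999e+02 2.0000e-02 3.4000e-01] t 15.25 gap 29.9 F [ 0.4  0.2 -4.6] q [0.5  0.36 1.43 0.   1.35 2.07]
off now-yaw [ 33.7 583.6  -2.6] off target-yaw [ 33.1 583.6  -2.6] spin -0.06
```

Call:
{"method": "drive_tool", "body": {"rows": [{"offset": [1.2,22,0],"spin": 0,"jaw": 20},{"offset": [2.6,45,0],"spin": 0,"jaw": 20},{"offset": [2.6,45,0],"spin": 0,"jaw": 20},{"offset": [2.6,45,0],"spin": 0,"jaw": 20},{"offset": [2.6,45,0],"spin": 0,"jaw": 20},{"offset": [2.6,45,0],"spin": 0,"jaw": 20},{"offset": [2.6,45,0],"spin": 0,"jaw": 20},{"offset": [2.6,45,0],"spin": 0,"jaw": 20},{"offset": [2.6,45,0],"spin": 0,"jaw": 20},{"offset": [2.6,45,0],"spin": 0,"jaw": 20},{"offset": [2.6,45,0],"spin": 0,"jaw": 20},{"offset": [2.6,45,0],"spin": 0,"jaw": 20},{"offset": [2.6,45,0],"spin": 0,"jaw": 20},{"offset": [1.3,21.6,0],"spin": 0,"jaw": 20},{"offset": [0,0,0],"spin": 0,"jaw": 20},{"offset": [0,0,0],"spin": 0,"jaw": 20},{"offset": [0,0,0],"spin": 0,"jaw": 20}]}}

```text
clock: 16.95
eef_pos: [525.9, -271.7, 305.2]
eef_rot: [-3.141, 0.0, 0.009]
wrist_force: [-0.3, 0.7, -4.2]
finger_gap: 29.9
```

```bash
python3 go.py 525 -272.8 156.8 0.4
python3 - <<'E'
from h import *
c=cam('wrist');W=world(c);cv2.imwrite('pics/w4.png',c['color']);Z=W[...,2];col=c['color'].astype(int)
def rect(m,n):
    p=W[m];r=cv2.minAreaRect(p[:,:2].astype(np.float32));print(n,len(p),np.round(r[0],1),np.round(r[1],1),round(r[2],2),np.percentile(p,[1,99],axis=0).round(1).tolist())
a=(abs(W[...,1]+273)<22)&(W[...,0]>495)&(W[...,0]<590)
rect(a&(Z>222)&(Z<245),'step');rect(a&(Z>150)&(Z<245),'all')
rect((abs(W[...,1]+231)<80)&(W[...,0]>456)&(W[...,0]<590)&(Z>46)&(Z<51),'walls')
E
```

```text
pos [ 525.9 -271.7  305.2] rot [-179.98    0.      0.5 ] t 16.95 gap 29.9 F [-0.3  0.7 -4.2] q [-0.54  0.39  1.39  0.    1.36  1.02]
off now-yaw [ -0.9   1.1 148.4] off target-yaw [ -0.9   1.1 148.4] spin 0.1
step 7773 [ 534. -273.] [44.  56.8] 89.48 [[507.3, -293.1, 223.6], [562.1, -252.9, 242.9]]
all 8912 [ 534. -273.] [56.9 44. ] 0.16 [[507.4, -293.4, 185.5], [562.2, -252.5, 242.8]]
walls 5368 [ 516.3 -230.7] [114.2 136.2] 0.4 [[462.5, -297.3, 46.2], [573.1, -163.2, 50.2]]
```

View pics/w4.png

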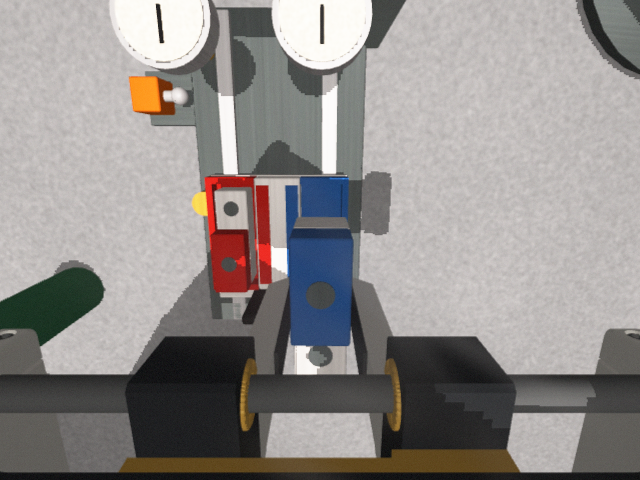

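Call:
{"method": "drive_tool", "body": {"rows": [{"offset": [-0.3,1.0,25],"spin": 0.1,"jaw": 20},{"offset": [0,0,40],"spin": 0,"jaw": 20},{"offset": [0,0,35],"spin": 0,"jaw": 20},{"offset": [0,0,20],"spin": 0,"jaw": 20},{"offset": [0,0,10],"spin": 0,"jaw": 20},{"offset": [0,0,8],"spin": 0,"jaw": 20},{"offset": [0,0,6],"spin": 0,"jaw": 20},{"offset": [0,0,0],"spin": 0,"jaw": 20},{"offset": [0,0,0],"spin": 0,"jaw": 20},{"offset": [0,0,0],"spin": 0,"jaw": 20}]}}

```text
clock: 18.0
eef_pos: [525.8, -273.8, 161.7]
eef_rot: [3.141, -0.001, 0.005]
wrist_force: [0.6, 0.8, -4.1]
finger_gap: 29.4
```

```bash
python3 go.py 525 -272.8 156.8 0.4
```

```text
pos [ 525.8 -273.8  161.7] rot [ 1.7996e+02 -6.0000e-02  3.0000e-01] t 18.0 gap 29.4 F [ 0.6  0.8 -4.1] q [-0.54  0.54  1.53  0.    1.07  1.02]
off now-yaw [-0.8 -1.   4.9] off target-yaw [-0.8 -1.   4.9] spin -0.1
```

Call:
{"method": "drive_tool", "body": {"rows": [{"offset": [-0.3,-0.8,2],"spin": 0,"jaw": 20},{"offset": [0,0,1],"spin": 0,"jaw": 20},{"offset": [0,0,1],"spin": 0,"jaw": 20},{"offset": [0,0,0],"spin": 0,"jaw": 20},{"offset": [0,0,0],"spin": 0,"jaw": 20}]}}

```text
clock: 18.5
eef_pos: [525.3, -272.9, 156.9]
eef_rot: [3.142, 0.0, 0.005]
wrist_force: [0.4, -0.2, -2.8]
finger_gap: 29.9
```

Call:
{"method": "drive_tool", "body": {"rows": [{"offset": [0,0,0.6],"spin": 0,"jaw": 20},{"offset": [0,0,0],"spin": 0,"jaw": 20},{"offset": [0,0,0],"spin": 0,"jaw": 20}]}}

```text
clock: 18.8
eef_pos: [525.4, -272.9, 156.8]
eef_rot: [3.141, -0.0, 0.005]
wrist_force: [-0.6, 1.9, 4.5]
finger_gap: 30.1
```

Call:
{"method": "drive_tool", "body": {"rows": [{"offset": [0,0,0],"spin": 0,"jaw": 35},{"offset": [0,0,0],"spin": 0,"jaw": 45},{"offset": [0,0,0],"spin": 0,"jaw": 50},{"offset": [0,0,0],"spin": 0,"jaw": 50},{"offset": [0,0,-15],"spin": 0,"jaw": 50},{"offset": [0,0,-45],"spin": 0,"jaw": 50},{"offset": [0,0,-45],"spin": 0,"jaw": 50},{"offset": [0,0,-40],"spin": 0,"jaw": 50},{"offset": [-30,-10.8,0],"spin": 0,"jaw": 0},{"offset": [-40,-14,0],"spin": 0,"jaw": 0},{"offset": [-35,-12,0],"spin": 0,"jaw": 0},{"offset": [-15,-6,0],"spin": 0,"jaw": 0},{"offset": [0,0,0],"spin": 0,"jaw": 0},{"offset": [0,0,0],"spin": 0,"jaw": 0},{"offset": [0,0,0],"spin": 0,"jaw": 0}]}}

```text
clock: 20.3
eef_pos: [405.7, -231.0, 301.7]
eef_rot: [3.141, -0.0, 0.005]
wrist_force: [0.9, -0.5, 0.8]
finger_gap: 0.8
```

```bash
python3 go.py 405 -231 160 0.4
python3 - <<'E'
from h import *
c=cam('wrist');W=world(c);cv2.imwrite('pics/w5.png',c['color']);Z=W[...,2]
def rect(m,n):
    p=W[m];print(n,len(p),*[(np.round(x,1)) for x in cv2.minAreaRect(p[:,:2].astype(np.float32))],np.percentile(p,[1,99],axis=0).round(1).tolist())
for n,y in [('red',-189),('blue',-273)]:
    a=(abs(W[...,1]-y)<21)&(W[...,0]>459)&(W[...,0]<575)
    rect(a&(Z>74)&(Z<95),n+' step');rect(a&(Z>55)&(Z<66),n+' low')
rect((abs(W[...,1]+231)<40)&(W[...,0]>430)&(W[...,0]<462)&(Z>85)&(Z<105),'plate')
E
```

```text
pos [ 405.7 -231.   301.7] rot [ 1.7999e+02 -2.0000e-02  3.1000e-01] t 20.3 gap 0.8 F [ 0.9 -0.5  0.8] q [-0.6   0.11  1.75  0.    1.28  0.97]
off now-yaw [ -0.7   0.  141.7] off target-yaw [ -0.7   0.  141.7] spin -0.09
red step 2722 [ 498.2 -189.4] [55.8 30.4] 0.8 [[471.2, -204.6, 77.3], [525.6, -174.9, 83.6]]
red low 1616 [ 516.7 -189.4] [90.5 30. ] 0.8 [[485.2, -204.6, 56.8], [561.5, -174.4, 63.9]]
blue step 3015 [ 533.3 -273.8] [30.2 55.8] 89.9 [[505.6, -288.4, 77.4], [560.4, -258.9, 83.5]]
blue low 1557 [ 514.7 -273.7] [89.5 30.1] 0.0 [[470.0, -288.2, 56.5], [551.3, -258.8, 64.6]]
plate 935 [ 449.7 -231.2] [ 9.8 58.6] 0.3 [[444.9, -259.5, 90.3], [454.6, -202.7, 97.1]]
```

View pics/w5.png

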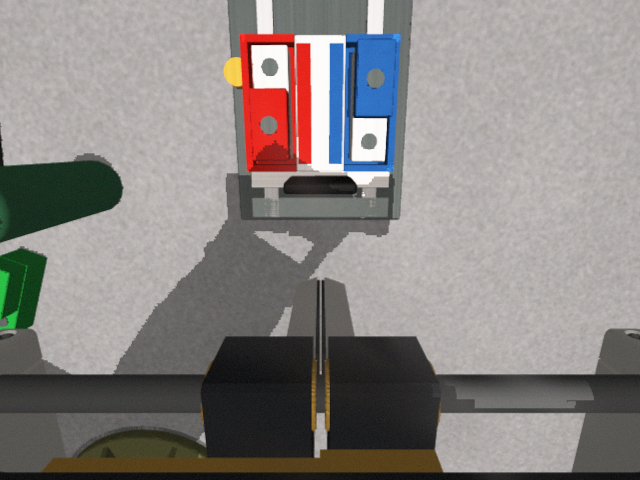

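Call:
{"method": "drive_tool", "body": {"rows": [{"offset": [0,0,35],"spin": 0,"jaw": 0},{"offset": [0,0,45],"spin": 0,"jaw": 0},{"offset": [0,0,40],"spin": 0,"jaw": 0},{"offset": [0,0,17],"spin": 0,"jaw": 0},{"offset": [0,0,0],"spin": 0,"jaw": 0},{"offset": [0,0,0],"spin": 0,"jaw": 0}]}}

```text
clock: 20.95
eef_pos: [405.6, -231.0, 164.8]
eef_rot: [3.142, -0.0, 0.005]
wrist_force: [0.2, -0.0, 0.1]
finger_gap: 1.0
```

```bash
python3 go.py 546 -230 165 0.4
python3 - <<'E'
from h import *
c=cam('wrist');print('cam',-c['R'].T@c['t'])
W=np.load('top0.npz')['W'];m=(W[...,0]>620)&(W[...,0]<760)&(abs(W[...,1]+230)<110)
p=W[m&(W[...,2]>100)];print(np.percentile(p,[0,1,99,100],axis=0).round(0))
c=cam('side');cv2.imwrite('pics/s6.png',c['color'][100:340,250:570])
E
```

```text
pos [ 405.6 -231.   164.8] rot [180.    -0.     0.31] t 20.95 gap 1.0 F [ 0.2 -0.   0.1] q [-0.6   0.29  1.89  0.    0.96  0.97]
off now-yaw [140.4  -0.2  -0.2] off target-yaw [140.4   0.   -0.2] spin -0.09
cam [ 482.58735895 -231.12216362  246.6754153 ]
[[ 641. -328.  100.]
 [ 643. -324.  110.]
 [ 717. -131.  194.]
 [ 719. -131.  198.]]
```

View pics/s6.png

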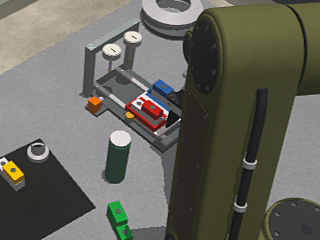

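Call:
{"method": "drive_tool", "body": {"rows": [{"offset": [6,0,-5],"spin": 0,"jaw": 0},{"offset": [8,0,0],"spin": -0.1,"jaw": 0},{"offset": [6,0,0],"spin": 0,"jaw": 0},{"offset": [4,0,0],"spin": 0,"jaw": 0},{"offset": [4,0,0],"spin": 0,"jaw": 0},{"offset": [4,0,0],"spin": 0,"jaw": 0},{"offset": [4,0,0],"spin": 0,"jaw": 0},{"offset": [5,0,0],"spin": 0,"jaw": 0},{"offset": [6,0,0],"spin": 0,"jaw": 0},{"offset": [7,0,0],"spin": 0,"jaw": 0},{"offset": [8,0,0],"spin": 0,"jaw": 0},{"offset": [8,0,0],"spin": 0,"jaw": 0},{"offset": [7,0,0],"spin": 0,"jaw": 0},{"offset": [6,0,0],"spin": 0,"jaw": 0},{"offset": [5,0,0],"spin": 0,"jaw": 0},{"offset": [4,0,0],"spin": 0,"jaw": 0},{"offset": [2,0,0],"spin": 0,"jaw": 0},{"offset": [0,0,0],"spin": 0,"jaw": 0}]}}

```text
clock: 22.85
eef_pos: [499.4, -230.1, 169.5]
eef_rot: [3.141, -0.001, 0.007]
wrist_force: [-1.0, -0.3, 0.3]
finger_gap: 0.4
```

```bash
python3 go.py 546 -230 170 0.4
python3 - <<'E'
from h import *
c=cam('top');W=world(c);Z=W[...,2]
p=W[(abs(W[...,1]+231)<70)&(W[...,0]>470)&(W[...,0]<640)&(Z>45)&(Z<51)]
print('carriage walls x',np.percentile(p[:,0],[1,99]).round(1))
E
```

```text
pos [ 499.4 -230.1  169.5] rot [ 1.7998e+02 -4.0000e-02  4.1000e-01] t 22.85 gap 0.4 F [-1.  -0.3  0.3] q [-0.5   0.45  1.65  0.    1.04  1.07]
off now-yaw [46.6  0.2 -0.5] off target-yaw [46.6  0.2 -0.5] spin 0.01
carriage walls x [526.3 636.8]
```

Call:
{"method": "drive_tool", "body": {"rows": [{"offset": [3,0,0],"spin": 0,"jaw": 0},{"offset": [5,0,0],"spin": 0,"jaw": 0},{"offset": [5,0,0],"spin": 0,"jaw": 0},{"offset": [5,0,0],"spin": 0,"jaw": 0},{"offset": [4,0,0],"spin": 0,"jaw": 0},{"offset": [3,0,0],"spin": 0,"jaw": 0},{"offset": [3,0,0],"spin": 0,"jaw": 0},{"offset": [3,0,0],"spin": 0,"jaw": 0},{"offset": [3,0,0],"spin": 0,"jaw": 0},{"offset": [3,0,0],"spin": 0,"jaw": 0},{"offset": [2,0,0],"spin": 0,"jaw": 0},{"offset": [2,0,0],"spin": 0,"jaw": 0},{"offset": [2,0,0],"spin": 0,"jaw": 0},{"offset": [1,0,0],"spin": 0,"jaw": 0},{"offset": [0,0,0],"spin": 0,"jaw": 0},{"offset": [0,0,0],"spin": 0,"jaw": 0}]}}

```text
clock: 24.5
eef_pos: [543.2, -229.6, 169.3]
eef_rot: [-3.141, -0.0, 0.007]
wrist_force: [-0.1, -0.5, 0.4]
finger_gap: 0.3
```

```bash
python3 go.py 546 -230 170 0.4
python3 - <<'E'
from h import *
c=cam('top');W=world(c);Z=W[...,2]
p=W[(abs(W[...,1]+231)<70)&(W[...,0]>520)&(W[...,0]<700)&(Z>45)&(Z<51)]
print('carriage walls x',np.percentile(p[:,0],[1,99]).round(1))
E
```

```text
pos [ 543.2 -229.6  169.3] rot [-1.7999e+02 -3.0000e-02  4.1000e-01] t 24.5 gap 0.3 F [-0.1 -0.5  0.4] q [-0.46  0.52  1.53  0.    1.08  1.1 ]
off now-yaw [ 2.8  0.4 -0.7] off target-yaw [ 2.8  0.4 -0.7] spin 0.01
carriage walls x [569.7 680.3]
```

Call:
{"method": "drive_tool", "body": {"rows": [{"offset": [1,0,0],"spin": 0,"jaw": 0},{"offset": [1,0,0],"spin": 0,"jaw": 0},{"offset": [0,0,0],"spin": 0,"jaw": 0},{"offset": [0,0,0],"spin": 0,"jaw": 0}]}}

```text
clock: 24.95
eef_pos: [545.2, -229.7, 169.3]
eef_rot: [3.142, -0.0, 0.007]
wrist_force: [0.2, 0.1, -0.2]
finger_gap: 0.6
```

Call:
{"method": "drive_tool", "body": {"rows": [{"offset": [0.7,0,0],"spin": 0,"jaw": 0},{"offset": [0,0,0],"spin": 0,"jaw": 0},{"offset": [0,0,0],"spin": 0,"jaw": 0}]}}

```text
clock: 25.25
eef_pos: [545.7, -229.7, 169.4]
eef_rot: [-3.142, 0.0, 0.007]
wrist_force: [-3.4, 0.7, 1.2]
finger_gap: 0.6
```

Call:
{"method": "drive_tool", "body": {"rows": [{"offset": [0.6,0,0],"spin": 0,"jaw": 0},{"offset": [0,0,0],"spin": 0,"jaw": 0},{"offset": [0,0,0],"spin": 0,"jaw": 0}]}}

```text
clock: 25.55
eef_pos: [545.8, -229.8, 169.3]
eef_rot: [-3.141, 0.002, 0.007]
wrist_force: [-8.2, 0.3, 4.5]
finger_gap: 0.6
```

Call:
{"method": "drive_tool", "body": {"rows": [{"offset": [-5,0,0],"spin": 0,"jaw": 0},{"offset": [-20,0,0],"spin": 0,"jaw": 0},{"offset": [-40,0,0],"spin": 0,"jaw": 0},{"offset": [-40,0,0],"spin": 0,"jaw": 0},{"offset": [-40,0,-10],"spin": 0,"jaw": 0},{"offset": [0,0,-40],"spin": 0,"jaw": 0},{"offset": [0,0,-40],"spin": 0,"jaw": 0},{"offset": [0,0,-20],"spin": 0,"jaw": 0},{"offset": [0,0,0],"spin": 0,"jaw": 0},{"offset": [0,0,0],"spin": 0,"jaw": 0}]}}

```text
clock: 26.55
eef_pos: [401.2, -230.6, 278.8]
eef_rot: [3.142, -0.0, 0.007]
wrist_force: [-0.9, -0.3, -0.4]
finger_gap: 0.2
```

Run:
```python
from h import *
c=cam('top');W=world(c);Z=W[...,2]
p=W[(abs(W[...,1]+231)<70)&(W[...,0]>520)&(W[...,0]<700)&(Z>45)&(Z<51)]
print('carriage walls x',np.percentile(p[:,0],[1,99]).round(1))
p=W[(abs(W[...,1]+231)<35)&(W[...,0]>540)&(W[...,0]<575)&(Z>85)&(Z<105)];print('plate x',np.percentile(p[:,0],[1,50,99]).round(1),len(p))
w=cam('wrist');Wz=world(w)
for n,y in [('red',-189),('blue',-273)]:
  a=(abs(Wz[...,1]-y)<21)&(Wz[...,0]>565)&(Wz[...,0]<690)
  for l,h in [(74,95),(55,66)]:
    q=Wz[a&(Wz[...,2]>l)&(Wz[...,2]<h)];print(n,len(q),np.percentile(q,[1,50,99],axis=0).round(1).tolist())
cv2.imwrite('pics/end.png',np.hstack([c['color'][120:420,160:560],w['color'][0:300,120:520]]))
```

```text
carriage walls x [554.5 682.3]
plate x [553.9 558.  562.7] 134Traceback (most recent call last):
  File "<stdin>", line 10, in <module>
    return _quantile_unchecked(
        a, q, axis, out, overwrite_input, method, keepdims, weights)
    return _ureduce(a,
                    func=_quantile_ureduce_func,
    ...<5 lines>...
                    overwrite_input=overwrite_input,
                    method=method)
    r = func(a, **kwargs)
    result = _quantile(arr,
                       quantiles=q,
    ...<2 lines>...
                       out=out,
                       weights=wgt)
    slices_having_nans = np.isnan(arr[-1, ...])
                                  ~~~^^^^^^^^^
IndexError: index -1 is out of bounds for axis 0 with size 0
```

Run:
```python
from h import *
c=cam('top');W=world(c);s=cam('side')
for n,y in [('red',-189),('blue',-273)]:
  a=(abs(W[...,1]-y)<16)&(W[...,0]>565)&(W[...,0]<640)
  for l,h in [(74,90),(54,68)]:
    q=W[a&(W[...,2]>l)&(W[...,2]<h)];print(n,l,len(q),np.median(q,axis=0).round(1) if len(q) else '')
cv2.imwrite('pics/end.png',np.hstack([cv2.resize(c['color'][140:380,170:510],None,fx=1.25,fy=1.25),cv2.resize(s['color'][100:340,200:460],None,fx=1.25,fy=1.25)]))
```

```text
red 74 346 [ 606.9 -188.    81.7]
red 54 46 [ 591.7 -174.4   59.8]
blue 74 160 [ 626.9 -271.5   82. ]
blue 54 236 [ 598.9 -271.4   59.9]
```

View pics/end.png

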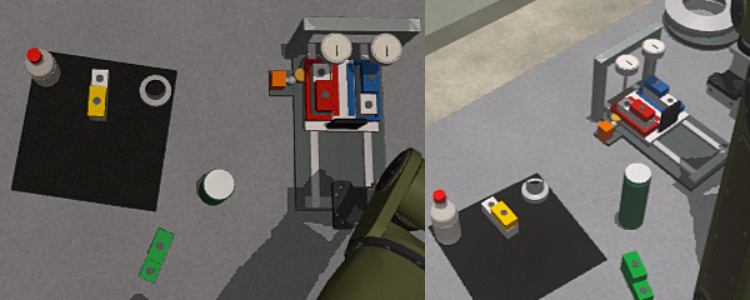

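The final picture shows the carriage home under the gauges with both jaws flat in their lanes. The bottle, yellow jaw, hub, can and green jaw in view are undisturbed. Handing in.

```bash
python3 -c "
from cell import manip
print(manip.sign_off())"
```

```text
the job is handed in; nothing more can be done
None
```

The red and blue jaws are in their own lanes and the carriage is fully home under the gauges. I handed the job in at about 27 s on the robot's clock.

- **Placing:** I lowered each jaw until the wrist force showed it resting on the lane floor, then let go. The last top-camera check put the step tops at about 82 mm and the block tops at about 60 mm above the table. That is what upright, flat jaws should measure.
- **Carriage:** With closed fingers I pushed the plate only after both jaws were in place. It moved ahead by itself near the end, then held firm at the end stop (8 N over the last 0.1 mm). After I backed off, the rear face of the plate stayed at x = 554 mm, where I had calculated fully home to be.
- **Left alone:** The yellow jaw, oil bottle, hub, spray can and the green look-alike in view stood as before in the last picture. The second green look-alike was outside that crop, but the arm never went near it.
- **Disagreements and gaps:** The top and wrist cameras differed by about 1–2 mm sideways, less than the 5 mm clearance in the lanes. One wrist-camera check of the jaws at the end found no points because they were out of its view, so I used the top camera instead.

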